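# Present a cuvette strip to the inspection camera

### The job

Prepare a picture at the inspection stand: first set the ruled scale block upright and centred on the narrow pedestal, a ruled face towards the camera, and let go of it. Then take the shortest cuvette strip out of the rack and hold it, open ends up, straight above the pedestal in the middle of the lens's line of sight, level from side to side and leaned back so that the lens looks squarely at a broad face. Finish while still holding it there in the air, motionless; leave the two longer strips standing in the rack.

Things in the scene. Friction and masses are not known exactly. Their poses are not given: they have to be found in the camera images.
- scale_block: Loose machined aluminium block, 20 (its x) x 40 (its y) x 30 (its z) mm, 65 g, standing on the worktop, with fine black ruling on both 40 x 30 broad faces (those that look along its +x and -x). Origin: centre of its underside; z up.
- stand: Fixed inspection stand; place and heading vary. Aluminium base plate 360 x 110 x 8 mm, from x = -50 to +310 mm. Origin: on the worktop under the pedestal's axis; x points from pedestal to camera column, z up. Column 20 x 30 mm, 340 mm tall, at x = +275 mm; the camera hangs before it, its lowest point about 240 mm above the worktop, its nearest edge about 145 mm from the pedestal's axis.
- pedestal_top (a point): Centre of the pedestal's flat top, 60 mm above the worktop. The top is a dark steel plate, 26 mm along the stand's x by 46 mm along the stand's y, 6 mm thick, on an 18 mm round post.
- camera: Black inspection camera, fixed on the stand, looking 30 degrees below the horizontal towards the pedestal. Lens barrel 38 mm across. Origin: centre of the lens's front; x lies along the line of sight, pointing backwards, away from what is seen; y is level, parallel to the stand's y; z points up, leaning 30 degrees from the vertical, away from the column.
- focus (a point): Where the middle of the presented strip belongs: on the line of sight, 180 mm in front of the lens, straight above the pedestal's axis, 170 mm above the worktop (110 mm above the pedestal's top). Its axes are the stand's.
- rack: Fixed grey plastic rack, 150 (x) x 90 (y) x 25 (height) mm; place and heading vary. Origin: centre of its underside. Three slots 17 mm wide (x), 71 mm long (y), 20 mm deep (slot floor 5 mm above the worktop), centred at x = -50, 0 and +50 mm; one strip stands in each, sticking out 25 mm, its length along the rack's y. Which strip is in which slot varies.
- short_strip: The strip to present: loose, clear polystyrene, three cuvettes in a row, 13 (x, thickness) x 38 (y, length) x 45 (z, height) mm, 14 g. Its broad faces (38 x 45) look along its +x and -x; either may face the lens. Origin: centre of its underside; z points to the open ends. It can be gripped across its narrow ends (38 mm apart) or its thickness; about 2 mm play in the slot.
- short_strip_center (a point): Middle of the short strip, 22.5 mm above its underside, on its axis.
- long_strip_a: A strip of five cuvettes, 13 x 64 x 45 mm, same frame as the short strip; stays in the rack.
- long_strip_b: Another strip of five cuvettes, 14 x 64 x 45 mm, same frame as the short strip; stays in the rack.
Not all that is in view belongs to the job. Leave any pink or purple look-alike of the short_strip alone.

How it is judged:
By the outcome, as a careful person would: the job done as asked, in the order asked, and still so for the second after the job is handed in, while the arm keeps its last pose, push and grip.
It also fails if it takes over 54 s, if anything falls off the work surface, if the arm or the gripper's body presses on something with over 40 N, if the wrist force passes 120 N, or if a joint passes its speed limit or range.

### The arm

A 6-joint arm with a two-finger parallel gripper is mounted at the origin on a cart in front of the work surface, level with it; the furniture and walls round the work are solid. World frame = base frame: x ahead of the robot, y to its left, z up, the work surface at z = 0. Lengths are in m, angles in rad, forces in N, time in s.
With the tool pointing down it reaches from about 0.35 to 0.85 m from the base axis. Payload 8.1 kg.
Tool frame: the origin (TCP) lies on the mounting face of the last link; the fingertips stand 186 mm ahead of it and the grasp point (between the pads) lies 167 mm ahead of it; z points along the fingers, y is the line along which they close (so a half turn about z gives the same grasp; the last joint's range is limited). The gripper opens to 93 mm and grips with 3 to 60 N. Pads are 15 mm wide; open, the fingers measure 128 mm over their backs; the gripper's body (75 mm by 188 mm) begins 65 mm behind the grasp point.
Start: joints at [-1.296, 0.13, 1.488, -0, 1.523, -0.085], TCP at [0.211, -0.562, 0.405] pointing down, gripper open.
Joint ranges: [-2.96, 2.96], [-0.89, 2.26], [0.02, 2.5], [-1.34, 4.48], [0, 2.73], [-2.66, 2.66]. Speed limits (rad/s): [2.39, 2.39, 2.79, 3.14, 3.14, 3.14].

### API

Orientations are given as a rotation vector (axis times angle).
In Python, from plant import * gives the robot as it stands. The module is installed in compiled form; this text tells all that it offers.
- The arm moves only by the tool arm_command, never from a script. Its argument "increments" is a list of rows, each a list of 6 numbers: the shift along the tool's x, y, z in units of 0.2 m (1.0 is 0.2 m), then the turn, a rotation vector about the tool's x, y, z in units of pi rad (1.0 is pi rad). A call has exactly 5 rows; each row is the pose to reach, as a shift and turn from the pose commanded when the call began, along the tool's axes at that moment, turning the shorter way round; what a row does not reach only later rows make up. A row lasts 1/8 s, in which the tool goes at most 62.5 mm and 10.7 degrees, less where a joint would pass 70% of its speed; a pose out of reach is approached as far as the arm can. A call with a number of a shift or a turn outside -1 to 1 is refused whole. A call with a gripper value outside its range is refused whole. "fingers" is the closure, from -1 (fully open) to 1 (shut), set as the call begins (left out, the last holds). The fingers move at their own pace and stop on an object; "force" is the grip in N (left out, the last holds). Time passes only in rows, so rows that repeat a pose let the fingers close, or fill a call up. It gives the time, the measured TCP pose, the force, the opening and the grip force at its end, in the units of the state.
- read_state(): the state, without advancing time (a new reading comes with each control period).
- read_camera(name): name is "scene" or "top" or "wrist"; returns a dict with "image" (420x560x3 uint8, red, green, blue), "fx", "fy", "cx", "cy" (pixels), "T" (4x4, takes a point from camera to world coordinates). Camera axes: x right, y down, z forward; pixel columns grow to the right and rows downward; lengths in m; the calibration is good to about 2 mm. The wrist camera is an equidistant fisheye: a pixel r from the principal point sees the ray r / f radians off the axis. A picture is of the moment at which its call begins. There is no depth.
- close_job(): hands the job in; it is judged then, once.
The state is a dict: "t": time; "q": joint angles; "dq": joint speeds; "joint_torque": joint torques, N m; "tool_pos": TCP position; "orientation": TCP orientation; "force": force on the tool from outside, world axes, zero at the start; "wrist_torque": the same for the moment, N m; "opening": finger opening in m; "gripper_force": force on a finger pad.
Only numpy, scipy, OpenCV 4.12 (cv2) and the standard library are available. Lean on these libraries where they do the work, as an engineer would, in place of code of your own. Each camera call takes 0.05 s, during which the arm holds its last target. There are 200 camera calls.

## Working session

There is one attempt and no reset: what is moved stays moved. The work goes in short steps, Python scripts to look and compute and a tool call to move; the robot and the scene stay as the last step left them, time stands still between calls to the robot, and variables do not carry over. Pictures are saved under pics/ and viewed, at most 12 in all, crops included, and the job is handed in when it is done.

Besides the shell and the picture viewer there is one more tool, called after "Call:" by a JSON object that holds its "method" and its "body". arm_command: Moves the arm, as the interface text tells. Shifts and turns lie within -1 to 1; 1 stands for 0.2 m of shift or pi rad of turn. Its arguments: {"type":"object","properties":{"increments":{"type":"array","items":{"type":"array","items":{"type":"number","minimum":-1,"maximum":1}}},"fingers":{"type":"number"},"force":{"type":"number"}},"required":["increments"]}

```bash
mkdir -p pics; python3 - <<'E'
from plant import *
import cv2,numpy as np,pickle
s=read_state();print({k:np.round(v,3) for k,v in s.items()})
d={}
for n in("scene","top","wrist"):
    c=read_camera(n);d[n]=c
    cv2.imwrite(f"pics/{n}0.png",c["image"][:,:,::-1]);print(n,c["fx"],c["fy"],c["cx"],c["cy"],np.round(c["T"],3).tolist())
pickle.dump(d,open("c0.pkl","wb"))
E
```

```text
{'t': np.float64(0.0), 'q': array([-1.296,  0.131,  1.489, -0.   ,  1.523, -0.085]), 'dq': array([ 0.   , -0.001,  0.   , -0.001, -0.   , -0.001]), 'joint_torque': array([ 1.0000e-03, -5.5984e+01, -4.9176e+01,  7.7000e-02,  3.5000e-02,
       -0.0000e+00]), 'tool_pos': array([ 0.211, -0.561,  0.404]), 'orientation': array([-3.089, -0.562,  0.   ]), 'force': array([ 0.249, -0.231,  0.18 ]), 'wrist_torque': array([-0.022, -0.008,  0.003]), 'gripper_force': np.float64(0.0), 'opening': np.float64(0.093)}
scene 402.04098540162005 402.04098540162005 277.3995842874244 210.49034463978825 [[-0.685, -0.363, 0.632, -0.011], [-0.729, 0.346, -0.591, 0.552], [-0.004, -0.865, -0.501, 0.651], [0.0, 0.0, 0.0, 1.0]]
top 528.191034898526 528.191034898526 273.17094991013397 204.1359271784438 [[0.019, -0.986, 0.163, 0.337], [-1.0, -0.018, 0.005, -0.028], [-0.002, -0.163, -0.987, 1.59], [0.0, 0.0, 0.0, 1.0]]
wrist 325.19226210127806 325.19226210127806 274.56554033575867 205.23314290317862 [[0.352, -0.893, -0.28, 0.29], [-0.936, -0.336, -0.104, -0.531], [-0.002, 0.299, -0.954, 0.384], [0.0, 0.0, 0.0, 1.0]]
```

View pics/top0.png

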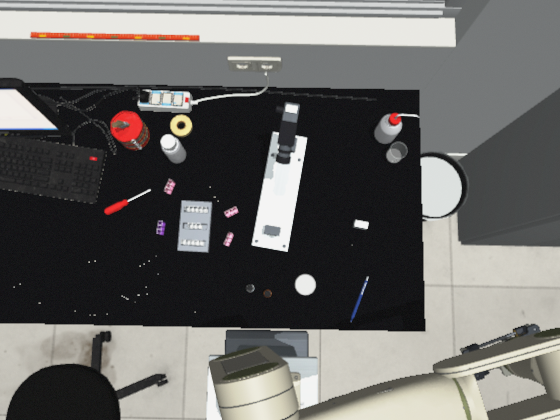

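View pics/scene0.png

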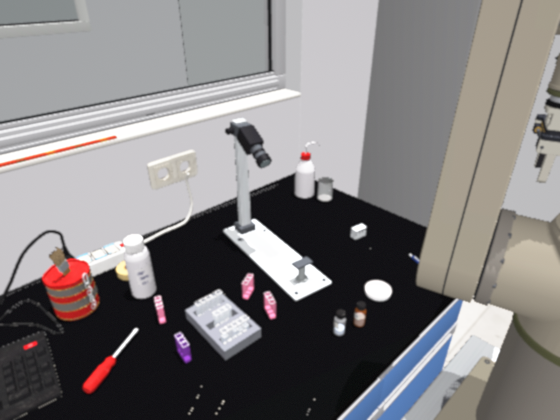

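The top view shows the pedestal at about (272,231), the stand running up to its column at (290,105), the rack at (195,226) and the scale block at (361,224). Pink and purple decoys surround the rack. I'll enlarge these areas next.

```bash
cat > h.py <<'E'
import cv2,numpy as np,pickle
def ray(c,u,v):
    return c["T"][:3,3],c["T"][:3,:3]@np.array([(u-c["cx"])/c["fx"],(v-c["cy"])/c["fy"],1.])
def onz(c,u,v,z):
    o,d=ray(c,u,v);return o+d*(z-o[2])/d[2]
def proj(c,p):
    q=np.linalg.inv(c["T"])@np.r_[p,1];return c["fx"]*q[0]/q[2]+c["cx"],c["fy"]*q[1]/q[2]+c["cy"]
E
python3 - <<'E'
from h import *
d=pickle.load(open("c0.pkl","rb"))
t=d["top"]["image"][:,:,::-1];s=d["scene"]["image"][:,:,::-1]
R=lambda i,x,y,w,h,W,H:cv2.resize(i[y:y+h,x:x+w],(W,H),interpolation=cv2.INTER_CUBIC)
a=np.hstack([R(t,170,190,64,72,400,450),R(t,340,210,40,30,200,150).copy() if 0 else R(t,245,190,64,72,400,450)])
b=np.hstack([R(t,345,212,32,24,200,150),R(s,180,285,90,70,193,150),R(s,270,250,60,50,180,150),R(s,340,215,40,30,227,150)])
cv2.imwrite("pics/crop.png",np.vstack([a,b[:,:800]]))
g=cv2.cvtColor(t,cv2.COLOR_BGR2GRAY)
for name,lo,hi,box in(("rack",90,256,(170,195,50,62)),("base",180,256,(245,125,70,130)),("block",120,256,(345,212,32,24)),("ped",60,170,(260,222,24,18))):
    x,y,w,h=box;m=((g[y:y+h,x:x+w]>=lo)&(g[y:y+h,x:x+w]<hi)).astype(np.uint8)
    cs,_=cv2.findContours(m,0,1,offset=(x,y));k=max(cs,key=cv2.contourArea)
    r=cv2.minAreaRect(k);print(name,r,np.round(cv2.boxPoints(r),1).tolist())
E
```

```text
rack ((194.13528442382812, 225.7411651611328), (31.215473175048828, 51.30995559692383), 4.39870548248291) [[176.60000610351562, 250.10000610351562], [180.5, 199.0], [211.6999969482422, 201.39999389648438], [207.6999969482422, 252.5]]
base ((279.1493835449219, 191.04351806640625), (36.32371520996094, 115.95867919921875), 9.893919944763184) [[251.3000030517578, 245.0], [271.20001220703125, 130.8000030517578], [307.0, 137.0], [287.1000061035156, 251.3000030517578]]
block ((360.9422912597656, 223.78846740722656), (14.31647777557373, 7.452413558959961), 11.309932708740234) [[353.20001220703125, 226.0], [354.70001220703125, 218.6999969482422], [368.70001220703125, 221.5], [367.20001220703125, 228.8000030517578]]
ped ((271.5959777832031, 230.4720001220703), (15.115821838378906, 9.480929374694824), 10.304845809936523) [[263.29998779296875, 233.8000030517578], [265.0, 224.5], [279.8999938964844, 227.1999969482422], [278.20001220703125, 236.5]]
```

View pics/crop.png

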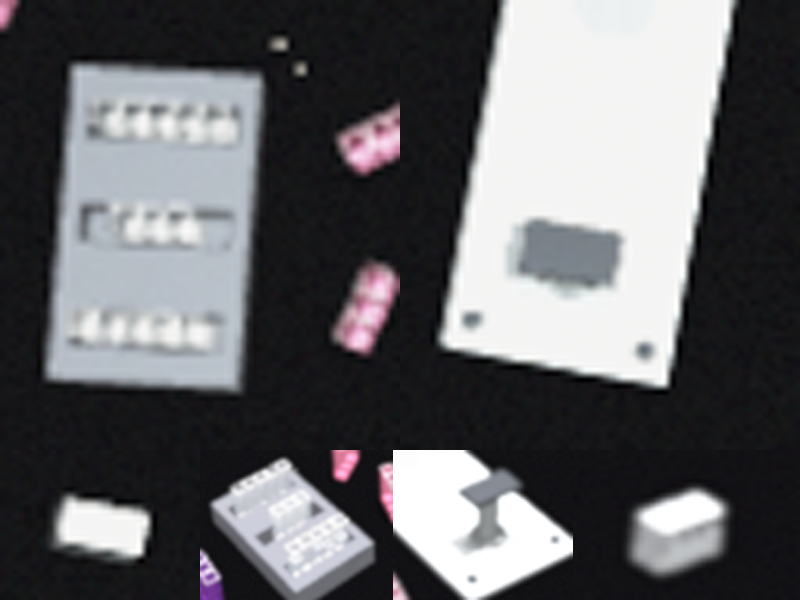

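```bash
cat >> h.py <<'E'
from scipy.spatial.transform import Rotation as Rn
def wray(c,u,v):
    a=np.array([u-c["cx"],v-c["cy"]]);r=np.hypot(*a);th=r/c["fx"]
    return c["T"][:3,3],c["T"][:3,:3]@np.r_[a/max(r,1e-9)*np.sin(th),np.cos(th)]
def wonz(c,u,v,z):
    o,d=wray(c,u,v);return o+d*(z-o[2])/d[2]
def tool(s): return np.array(s["tool_pos"]),Rn.from_rotvec(s["orientation"])
def incr(s,pos,R):
    p,r=tool(s);return np.round(r.inv().apply(np.array(pos)-p)/.2,4),np.round((r.inv()*R).as_rotvec()/np.pi,4)
def down(yaw,tilt=0):
    """tool z down, tool y at heading yaw in the world; tilt turns about tool y"""
    y=np.array([np.cos(yaw),np.sin(yaw),0]);z=np.array([0,0,-1.]);x=np.cross(y,z)
    return Rn.from_matrix(np.c_[x,y,z])*Rn.from_rotvec([0,tilt,0])
def grasp2tcp(g,R): return np.array(g)-R.apply([0,0,.167])
E
python3 - <<'E'
from h import *
d=pickle.load(open("c0.pkl","rb"));c=d["top"]
P={"rack":([[176.6,250.1],[180.5,199],[211.7,201.4],[207.7,252.5]],.025),
"base":([[251.3,245],[271.2,130.8],[307,137],[287.1,251.3]],.008),
"block":([[353.2,226],[354.7,218.7],[368.7,221.5],[367.2,228.8]],.03),
"ped":([[263.3,233.8],[265,224.5],[279.9,227.2],[278.2,236.5]],.06)}
for n,(b,z) in P.items():
    q=np.array([onz(c,u+.5,v+.5,z)[:2] for u,v in b]);e1=q[1]-q[0];e2=q[2]-q[1]
    print(n,np.round(q.mean(0),4),[(round(np.hypot(*e),4),round(np.degrees(np.arctan2(e[1],e[0])),1)) for e in(e1,e2)])
s={"tool_pos":[.211,-.562,.405],"orientation":[-3.089,-.562,0]}
p,r=tool(s);T=np.eye(4);T[:3,:3]=r.as_matrix();T[:3,3]=p
print(r.as_matrix().round(3).tolist());print((np.linalg.inv(T)@d["wrist"]["T"]).round(3).tolist())
E
```

```text
rack [0.5254 0.2128] [(np.float64(0.1538), np.float64(-1.6)), (np.float64(0.0943), np.float64(-93.4))]
base [ 0.6414 -0.0397] [(np.float64(0.3601), np.float64(-8.4)), (np.float64(0.1128), np.float64(-99.1))]
block [ 0.5395 -0.284 ] [(np.float64(0.0225), np.float64(-11.8)), (np.float64(0.0423), np.float64(-100.4))]
ped [ 0.5109 -0.0188] [(np.float64(0.0277), np.float64(-9.1)), (np.float64(0.0442), np.float64(-99.3))]
[[0.936, 0.352, -0.0], [0.352, -0.936, 0.002], [0.0, -0.002, -1.0]]
[[-0.0, -0.954, -0.299, 0.085], [1.0, -0.0, 0.0, -0.001], [-0.0, -0.299, 0.954, 0.021], [0.0, 0.0, 0.0, 1.0]]
```

```bash
cat >> h.py <<'E'
def plan(s,wps):
    """print increments for successive calls through (tcp pos, Rotation) waypoints"""
    s=dict(s)
    for p,R in wps:
        a,b=incr(s,p,R);a=np.round(a,3);b=np.round(b,3);print(a.tolist(),b.tolist())
        q,r=tool(s);s={"tool_pos":q+r.apply(a*.2),"orientation":(r*Rn.from_rotvec(b*np.pi)).as_rotvec()}
E
python3 - <<'E'
from plant import *
from h import *
rad=np.radians
plan(read_state(),[([.32,-.47,.38],down(rad(-20))),([.43,-.37,.36],down(rad(30))),([.535,-.283,.33],down(rad(79)))])
E
```

```text
[0.67, -0.236, 0.12] [-0.0, -0.0, -0.274]
[0.658, 0.345, 0.1] [-0.0, -0.0, -0.278]
[0.114, 0.672, 0.151] [0.0, -0.0, -0.272]
```

Call:
{"method": "arm_command", "body": {"increments": [[0.67,-0.236,0.12,0,0,-0.274],[0.67,-0.236,0.12,0,0,-0.274],[0.67,-0.236,0.12,0,0,-0.274],[0.67,-0.236,0.12,0,0,-0.274],[0.67,-0.236,0.12,0,0,-0.274]]}}

```text
t: 0.78
tool_pos: [0.3205, -0.4697, 0.3803]
orientation: [-2.569, -1.808, -0.0]
force: [-0.8, -0.9, -0.4]
opening: 0.093
gripper_force: 0.0
```

Call:
{"method": "arm_command", "body": {"increments": [[0.658,0.345,0.1,0,0,-0.278],[0.658,0.345,0.1,0,0,-0.278],[0.658,0.345,0.1,0,0,-0.278],[0.658,0.345,0.1,0,0,-0.278],[0.658,0.345,0.1,0,0,-0.278]]}}

```text
t: 1.4
tool_pos: [0.4304, -0.3696, 0.3602]
orientation: [-1.562, -2.724, -0.0]
force: [0.4, -0.1, -0.2]
opening: 0.0931
gripper_force: 0.0
```

Call:
{"method": "arm_command", "body": {"increments": [[0.114,0.672,0.151,0,0,-0.272],[0.114,0.672,0.151,0,0,-0.272],[0.114,0.672,0.151,0,0,-0.272],[0.114,0.672,0.151,0,0,-0.272],[0.114,0.672,0.151,0,0,-0.272]]}}

```text
t: 2.02
tool_pos: [0.5353, -0.2828, 0.3299]
orientation: [-0.294, -3.127, -0.001]
force: [-0.2, -0.3, 0.0]
opening: 0.093
gripper_force: 0.0
```

```bash
python3 - <<'E'
from plant import *
from h import *
s=read_state();print(s["t"],s["q"].round(3),s["tool_pos"].round(4),s["dq"].round(3))
c=read_camera("wrist");pickle.dump((s,c),open("c1.pkl","wb"));cv2.imwrite("pics/w1.png",c["image"][:,:,::-1])
E
```

```text
2.025 [-0.571  0.191  1.56  -0.     1.393 -1.954] [ 0.5353 -0.2828  0.3299] [-0.007 -0.004  0.    -0.001  0.001 -0.796]
```

View pics/w1.png

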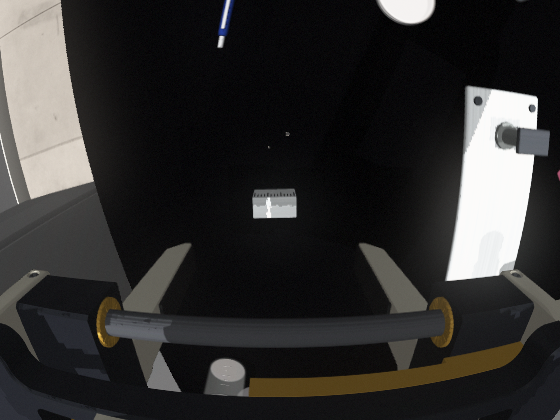

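The wrist view shows the block at (274,203), with its ruled face (rows 189-197) towards the robot and its top face below that. The pedestal is at (530,140). I'll measure the block precisely.

```bash
python3 - <<'E'
from plant import *
from h import *
c=read_camera("wrist");s=read_state()
g=cv2.cvtColor(c["image"],cv2.COLOR_RGB2GRAY);x,y,w,h=235,175,80,60
G=cv2.GaussianBlur(g,(0,0),.7)
m=(G[y:y+h,x:x+w]>70).astype(np.uint8)
m=cv2.morphologyEx(m,cv2.MORPH_CLOSE,np.ones((5,5)))
cs,_=cv2.findContours(m,0,1,offset=(x,y));k=max(cs,key=cv2.contourArea)
r=cv2.minAreaRect(k);print(r,cv2.boundingRect(k))
ys,xs=np.nonzero(m);
# subpixel far edge (bottom rows), near edge (top rows) per column
cols=range(int(xs.min())+x+4,int(xs.max())+x-3)
def cross(vals,th=90):
    i=np.nonzero(np.diff((vals>th).astype(int)))[0]; return [j+(th-vals[j])/(vals[j+1]-vals[j]) for j in i]
far=[];near=[]
for u in cols:
    e=cross(g[y:y+h,u].astype(float));far.append((u,y+e[-1]));near.append((u,y+e[0]))
L=[];Rr=[]
for v in range(r[0][1].__int__()-2,int(r[0][1])+10):
    e=cross(g[v,x:x+w].astype(float));L.append((x+e[0],v));Rr.append((x+e[-1],v))
W=lambda l,z:np.array([wonz(c,u,v,z)[:2] for u,v in l])
def line(q,ax):
    a=np.polyfit(q[:,ax],q[:,1-ax],1);res=q[:,1-ax]-np.polyval(a,q[:,ax]);k=abs(res)<2*res.std()+1e-9;return np.polyfit(q[k,ax],q[k,1-ax],1),q[k].mean(0)
F=W(far,.03);N=W(near,0.);Lw=W(L,.03);Rw=W(Rr,.03)
for n,q in(("far",F),("near",N)):
    a,mn=line(q,1);print(n,"heading",90-np.degrees(np.arctan(a[0])),"mid",mn.round(4))
for n,q in(("L",Lw),("R",Rw)):
    a,mn=line(q,0);print(n,"heading",np.degrees(np.arctan(a[0])),"mid",mn.round(4))
p,R=tool(s);print(s["t"],s["orientation"].round(4),"y heading",np.degrees(np.arctan2(*R.as_matrix()[[1,0],1])),R.as_matrix()[:,2].round(4),p.round(4),s["dq"].round(3))
o=W([(274.5,203)],.03);print(o)
E
```

```text
((274.5, 203.5), (29.0, 43.0), 90.0) (253, 189, 44, 30)
far heading 79.87672554014571 mid [ 0.5512 -0.2847]
near heading 80.21451129110713 mid [ 0.5328 -0.2821]
L heading -11.673134537336942 mid [ 0.5374 -0.3028]
R heading -9.41580732228568 mid [ 0.5444 -0.2636]
2.125 [-3.0040e-01 -3.1264e+00 -6.0000e-04] y heading 79.02465409314176 [-7.e-04  5.e-04 -1.e+00] [ 0.535  -0.2832  0.3301] [-0.006 -0.003  0.001  0.     0.     0.103]
[[ 0.53749988 -0.28251321]]
```

```bash
python3 - <<'E'
from plant import *
from h import *
rad=np.radians
plan(read_state(),[([.5423,-.2835,.191],down(rad(80))),([.5423,-.2835,.291],down(rad(80)))])
E
```

```text
[-0.037, 0.005, 0.695] [0.0, -0.0, -0.005]
[0.001, 0.0, -0.5] [0.0, -0.0, -0.0]
```

Call:
{"method": "arm_command", "body": {"increments": [[-0.037,0.005,0.25,0,0,-0.005],[-0.037,0.005,0.45,0,0,-0.005],[-0.037,0.005,0.6,0,0,-0.005],[-0.037,0.005,0.695,0,0,-0.005],[-0.037,0.005,0.695,0,0,-0.005]]}}

```text
t: 2.75
tool_pos: [0.5418, -0.2835, 0.19]
orientation: [-0.28, -3.126, -0.002]
force: [0.1, 0.1, 0.3]
opening: 0.0928
gripper_force: 0.0
```

Call:
{"method": "arm_command", "body": {"increments": [[0,0,0,0,0,0],[0,0,0,0,0,0],[0,0,0,0,0,0],[0,0,0,0,0,0],[0,0,0,0,0,0]], "fingers": 1, "force": 15}}

```text
t: 3.38
tool_pos: [0.5426, -0.2838, 0.1917]
orientation: [0.278, 3.129, -0.0]
force: [1.0, 0.3, -0.1]
opening: 0.0475
gripper_force: 0.0
```

Call:
{"method": "arm_command", "body": {"increments": [[0,0,0,0,0,0],[0,0,-0.1,0,0,0],[0,0,-0.3,0,0,0],[0,0,-0.5,0,0,0],[0,0,-0.5,0,0,0]]}}

```text
t: 4.0
tool_pos: [0.5441, -0.2848, 0.2979]
orientation: [0.278, 3.121, -0.007]
force: [0.3, -0.1, -0.1]
opening: 0.0398
gripper_force: 15.0
```

```bash
python3 - <<'E'
from plant import *
from h import *
rad=np.radians
plan(read_state(),[([.50,-.12,.33],down(rad(81)))])
E
```

```text
[0.361, 0.772, -0.166] [-0.001, 0.003, -0.006]
```

Call:
{"method": "arm_command", "body": {"increments": [[0.08,0.18,-0.1,0,0,-0.006],[0.2,0.4,-0.195,0,0,-0.006],[0.3,0.62,-0.195,0,0,-0.006],[0.361,0.772,-0.195,0,0,-0.006],[0.361,0.772,-0.195,0,0,-0.006]]}}

```text
t: 4.62
tool_pos: [0.4981, -0.1172, 0.3303]
orientation: [-0.244, -3.131, -0.001]
force: [0.3, -0.1, 0.2]
opening: 0.0399
gripper_force: 15.0
```

Call:
{"method": "arm_command", "body": {"increments": [[0,0,0,0,0,0],[0,0,0,0,0,0],[0,0,0,0,0,0],[0,0,0,0,0,0],[0,0,0,0,0,0]]}}

```text
t: 5.25
tool_pos: [0.4987, -0.1194, 0.3304]
orientation: [-0.249, -3.132, -0.0]
force: [0.0, 0.2, -1.4]
opening: 0.0398
gripper_force: 15.0
```

```bash
python3 - <<'E'
from plant import *
from h import *
s=read_state();print(s["t"],s["q"].round(3),s["tool_pos"].round(4),s["dq"].round(3),s["opening"])
c=read_camera("wrist");pickle.dump((s,c),open("c2.pkl","wb"));cv2.imwrite("pics/w2.png",c["image"][:,:,::-1])
E
```

```text
5.25 [-0.335 -0.059  1.819 -0.     1.381 -1.747] [ 0.4987 -0.1194  0.3304] [ 0.002 -0.002  0.002 -0.002  0.001  0.001] 0.039768531175159154
```

View pics/w2.png

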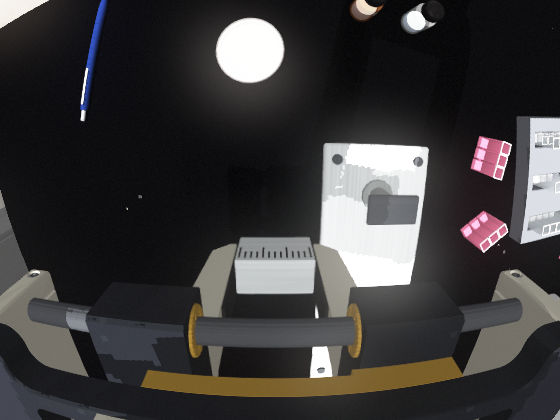

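The wrist view shows the block held square, columns 236-314 and rows 238-294. The pedestal top is at about columns 367-417 and rows 194-225. I'll measure both.

```bash
python3 - <<'E'
from h import *
s,c=pickle.load(open("c2.pkl","rb"));g=cv2.cvtColor(c["image"],cv2.COLOR_RGB2GRAY).astype(float)
print("col375",g[185:232,375].astype(int).tolist());print("col405",g[185:232,405].astype(int).tolist());print("row210",g[210,358:426].astype(int).tolist())
print("blk col 255",g[230:300,255].astype(int).tolist());print("row280",g[280,228:322].astype(int).tolist())
E
```

```text
col375 [169, 168, 164, 141, 129, 127, 126, 124, 126, 116, 95, 100, 103, 103, 104, 106, 107, 107, 107, 106, 106, 104, 106, 104, 103, 106, 106, 105, 105, 107, 106, 106, 105, 106, 106, 108, 108, 107, 107, 104, 240, 243, 243, 243, 243, 243, 244]
col405 [240, 241, 240, 241, 241, 240, 240, 240, 240, 225, 144, 100, 109, 111, 116, 115, 117, 116, 114, 113, 113, 114, 114, 113, 112, 113, 112, 114, 114, 114, 112, 112, 113, 113, 114, 113, 114, 114, 112, 183, 240, 240, 239, 239, 239, 240, 240]
row210 [242, 244, 242, 242, 245, 242, 241, 241, 234, 164, 94, 98, 104, 105, 103, 102, 104, 106, 104, 103, 105, 104, 105, 105, 104, 103, 104, 103, 104, 108, 117, 117, 117, 116, 117, 116, 116, 115, 116, 116, 116, 113, 115, 112, 112, 113, 113, 113, 114, 113, 111, 109, 111, 110, 111, 109, 108, 108, 105, 187, 239, 240, 239, 233, 84, 54, 54, 53]
blk col 255 [27, 26, 26, 29, 26, 29, 39, 98, 145, 147, 149, 146, 147, 147, 151, 149, 147, 145, 149, 148, 149, 149, 145, 147, 152, 151, 131, 145, 149, 153, 193, 207, 211, 210, 207, 207, 207, 209, 205, 203, 202, 201, 204, 204, 202, 204, 202, 202, 201, 199, 200, 205, 202, 202, 203, 201, 199, 200, 199, 199, 200, 201, 203, 153, 60, 36, 36, 35, 36, 31]
row280 [63, 39, 39, 36, 38, 39, 37, 53, 188, 202, 201, 201, 204, 201, 201, 201, 202, 201, 203, 201, 199, 201, 200, 201, 201, 201, 200, 200, 200, 201, 201, 201, 202, 201, 201, 200, 200, 199, 202, 200, 199, 200, 199, 201, 200, 199, 200, 200, 198, 200, 200, 200, 199, 201, 199, 200, 200, 198, 198, 199, 199, 199, 199, 199, 198, 198, 199, 199, 197, 200, 198, 198, 198, 201, 199, 199, 199, 200, 200, 198, 200, 200, 199, 200, 201, 189, 95, 59, 60, 60, 61, 63, 65, 72]
```

```bash
cat >> h.py <<'E'
def edge(g,fixed,a,b,th,axis,last=False):
    """subpixel crossing of th along rows(axis=0)/cols(axis=1) from a to b, for each fixed index"""
    out=[]
    for f in fixed:
        v=(g[a:b,f] if axis==0 else g[f,a:b]).astype(float)
        i=np.nonzero(np.diff((v>th).astype(int)))[0]
        if len(i)==0: continue
        j=i[-1] if last else i[0];e=a+j+(th-v[j])/(v[j+1]-v[j]);out.append((f,e) if axis==0 else (e,f))
    return np.array(out)
def fit(q):
    q=np.asarray(q);p=q.mean(0)
    for _ in range(3):
        m=np.median(q,0) if 0 else q.mean(0);u=np.linalg.svd(q-m)[2][0];r=abs((q-m)@[-u[1],u[0]]);q=q[r<=2.2*r.std()+1e-7]
    return q.mean(0),u
E
python3 - <<'E'
from h import *
s,c=pickle.load(open("c2.pkl","rb"));g=cv2.cvtColor(c["image"],cv2.COLOR_RGB2GRAY)
W=lambda l,z:np.array([wonz(c,u,v,z)[:2] for u,v in l])
h=np.radians(81)
def rep(n,q,flip=0):
    m,u=fit(q);a=np.degrees(np.arctan2(u[1],u[0]))%180;print(n,"head %.2f"%a,"mid",m.round(4));return m
def solve(near,far,L,R,h):
    t=np.array([np.cos(h),np.sin(h)]);n=np.array([t[1],-t[0]])
    a,b=near@n,far@n;cc,d=L@t,R@t;print("size",b-a,d-cc);return n*(a+b)/2+t*(cc+d)/2
near=rep("near",W(edge(g,range(397,413),185,205,175,0),.054))
far=rep("far",W(edge(g,range(371,413),212,232,170,0),.06))
L=rep("L",W(edge(g,range(200,221),358,376,170,1),.054));R=rep("R",W(edge(g,range(200,221),408,421,175,1),.06))
print("ped",solve(near,far,L,R,h).round(4))
# base plate edges
r=rep("baseR",W(edge(g,range(160,240),418,440,140,1),.008));l=rep("baseL",W(edge(g,range(160,240),312,332,120,1),.008))
nb=rep("baseNear",W(edge(g,range(330,420),138,155,130,0),.008))
t=np.array([np.cos(h),np.sin(h)]);n=np.array([t[1],-t[0]]);print("base width",(r-l)@t,"ped from base",(n*((nb@n)+.05)+t*((r+l)@t/2)).round(4))
p,Rt=tool(s);zt=p[2]-.167+.007;zb=zt-.03
nb=rep("blk near",W(edge(g,range(242,310),230,245,90,0),zb));fb=rep("blk far",W(edge(g,range(242,310),285,300,130,0,True),zt))
Lb=rep("L",W(edge(g,range(266,290),228,242,120,1),zt));Rb=rep("R",W(edge(g,range(266,290),305,320,130,1),zt))
b=solve(nb,fb,Lb,Rb,h);print("blk",b.round(4),"tool",p.round(4),"off in tool",Rt.inv().apply(np.r_[b,p[2]]-p).round(4),"yhead",np.degrees(np.arctan2(*Rt.as_matrix()[[1,0],1])))
E
```

```text
near head 80.95 mid [ 0.5044 -0.0055]
far head 81.33 mid [ 0.5277 -0.0171]
L head 172.65 mid [ 0.5175 -0.0417]
R head 169.97 mid [0.5211 0.0029]
size 0.024769628115594133 0.04462647223910144
ped [ 0.5149 -0.0187]
baseR head 171.12 mid [0.5337 0.0328]
baseL head 170.82 mid [ 0.5163 -0.0751]
baseNear head 81.25 mid [ 0.4639 -0.0188]
base width 0.10923971971680345 ped from base [ 0.5144 -0.0195]
blk near head 81.05 mid [ 0.4874 -0.1201]
blk far head 80.99 mid [ 0.5073 -0.1134]
L head 4.25 mid [ 0.4947 -0.1386]
R head 171.02 mid [ 0.5011 -0.099 ]
size 0.018585817902396884 0.04003870001589375
blk [ 0.497  -0.1187] tool [ 0.4987 -0.1194  0.3304] off in tool [0.0018 0.0004 0.    ] yhead 80.8920029074876
```

```bash
python3 - <<'E'
from plant import *
from h import *
rad=np.radians
plan(read_state(),[([.5164,-.0197,.275],down(rad(81)))])
E
```

```text
[-0.009, 0.506, 0.277] [0.0, -0.0, -0.001]
```

Call:
{"method": "arm_command", "body": {"increments": [[-0.009,0.15,0.05,0,0,0],[-0.009,0.35,0.1,0,0,0],[-0.009,0.506,0.15,0,0,0],[-0.009,0.506,0.22,0,0,-0.001],[-0.009,0.506,0.277,0,0,-0.001]]}}

```text
t: 5.92
tool_pos: [0.5163, -0.0198, 0.2742]
orientation: [-0.243, -3.132, 0.001]
force: [-0.7, -0.5, -1.1]
opening: 0.0402
gripper_force: 15.0
```

Call:
{"method": "arm_command", "body": {"increments": [[0,0,0,0,0,0],[0,0,0,0,0,0],[0,0,0,0,0,0],[0,0,0,0,0,0],[0,0,0,0,0,0]]}}

```text
t: 6.55
tool_pos: [0.5165, -0.0196, 0.2754]
orientation: [0.244, 3.132, -0.0]
force: [0.2, -0.0, -0.2]
opening: 0.0399
gripper_force: 15.0
```

```bash
python3 - <<'E'
from plant import *
from h import *
s=read_state();print(s["t"],s["q"].round(3),s["tool_pos"].round(4),s["orientation"].round(4),s["opening"])
c=read_camera("wrist");k=read_camera("scene");t=read_camera("top");pickle.dump((s,c,k,t),open("c3.pkl","wb"))
R=lambda i,x,y,w,h,W,H:cv2.resize(i[y:y+h,x:x+w,::-1],(W,H),interpolation=cv2.INTER_CUBIC)
cv2.imwrite("pics/w3.png",np.vstack([R(c["image"],200,180,160,120,640,300),R(k["image"],240,220,120,80,640,300)]))
E
```

```text
6.55 [-0.137  0.008  1.859 -0.     1.274 -1.552] [ 0.5165 -0.0196  0.2754] [ 2.4410e-01  3.1317e+00 -1.0000e-04] 0.039886941793559075
```

View pics/w3.png

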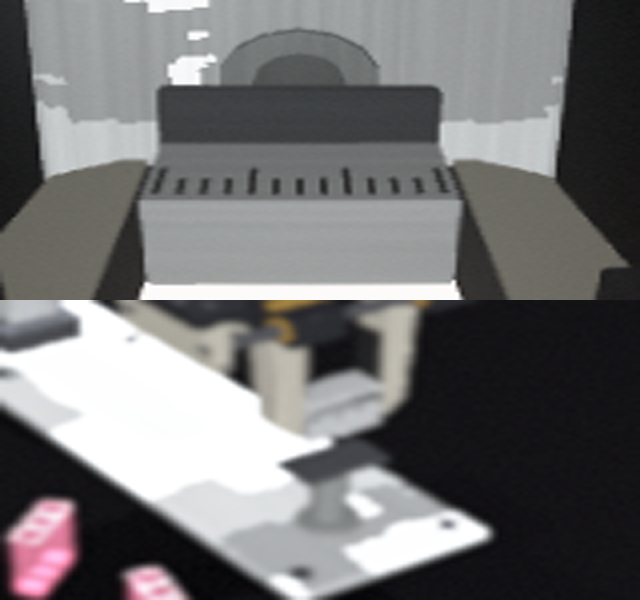

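The block is centred laterally over the pedestal (centres 301.5 and 301 in the crop). Next I'll check depth using the near edges: block bottom at row ~237, plate at row ~215.

```bash
python3 - <<'E'
from h import *
s,c,k,t=pickle.load(open("c3.pkl","rb"));g=cv2.cvtColor(c["image"],cv2.COLOR_RGB2GRAY)
print(g[205:300,285].tolist())
print(g[222,232:318].tolist());print(g[280,230:320].tolist())
E
```

```text
[117, 116, 116, 110, 97, 93, 79, 79, 78, 63, 58, 62, 64, 63, 61, 65, 66, 65, 66, 64, 65, 66, 64, 62, 62, 63, 66, 64, 65, 63, 62, 64, 89, 112, 112, 111, 111, 112, 113, 115, 114, 111, 93, 81, 89, 89, 105, 113, 112, 112, 113, 114, 113, 115, 122, 149, 162, 163, 164, 162, 161, 162, 162, 161, 157, 157, 158, 160, 161, 159, 159, 159, 157, 159, 158, 155, 158, 159, 159, 158, 158, 158, 158, 158, 160, 159, 162, 162, 193, 243, 251, 251, 251, 251, 251]
[154, 155, 156, 152, 150, 152, 155, 94, 64, 64, 66, 67, 66, 66, 67, 67, 65, 67, 67, 67, 67, 65, 67, 67, 67, 66, 67, 68, 66, 68, 68, 67, 67, 65, 66, 65, 65, 68, 66, 66, 67, 68, 66, 66, 67, 64, 65, 67, 66, 66, 65, 64, 66, 65, 64, 65, 63, 63, 63, 65, 64, 64, 66, 63, 65, 64, 64, 64, 66, 64, 63, 63, 65, 63, 63, 64, 63, 68, 128, 157, 156, 153, 153, 157, 158, 154]
[44, 45, 45, 45, 44, 51, 146, 158, 157, 157, 157, 156, 156, 157, 158, 157, 155, 157, 158, 159, 158, 157, 157, 158, 157, 157, 158, 157, 157, 159, 157, 159, 159, 158, 159, 157, 158, 158, 157, 158, 157, 157, 157, 158, 159, 159, 157, 158, 158, 158, 157, 155, 157, 157, 157, 155, 156, 157, 157, 157, 156, 158, 156, 155, 154, 156, 156, 155, 156, 155, 155, 154, 154, 155, 153, 154, 154, 153, 153, 153, 154, 153, 153, 142, 71, 50, 49, 49, 49, 47]
```

```bash
python3 - <<'E'
from h import *
s,c,k,t=pickle.load(open("c3.pkl","rb"));p,R=tool(s)
T=lambda u,v,z:(R.inv().apply(wonz(c,u,v,z)-p)[:2]*1000).round(1)
zb=p[2]-.191
print("ped near",T(285,213.9,.054),"-> centre x",T(285,213.9,.054)[0]-13)
print("blk near bottom",T(285,236.9,zb),T(285,236.9,zb)[0]-10,"blk near top",T(285,259.8,zb+.03),"far top",T(285,293,zb+.03),T(285,293,zb+.03)[0]+10)
print("ped LR",T(239.1,222,.06),T(309.7,222,.06)," blk LR",T(235.8,280,zb+.03),T(313.8,280,zb+.03))
E
```

```text
ped near [14.   7.8] -> centre x 1.0
blk near bottom [10.6  6.9] 0.5999999999999996 blk near top [11.2  6. ] far top [-8.   6.3] 2.0
ped LR [ 10.6 -21.9] [10.6 23.5]  blk LR [ -0.4 -18.5] [-0.4 20.6]
```

Call:
{"method": "arm_command", "body": {"increments": [[0,0,0.04,0,0,0],[0,0,0.08,0,0,0],[0,0,0.1,0,0,0],[0,0,0.112,0,0,0],[0,0,0.118,0,0,0]]}}

```text
t: 7.32
tool_pos: [0.5165, -0.0195, 0.2515]
orientation: [-0.244, -3.132, 0.0]
force: [-3.6, 0.6, 6.5]
opening: 0.0398
gripper_force: 15.0
```

Call:
{"method": "arm_command", "body": {"increments": [[0,0,0,0,0,0],[0,0,0,0,0,0],[0,0,0,0,0,0],[0,0,0,0,0,0],[0,0,0,0,0,0]]}}

```text
t: 7.95
tool_pos: [0.5165, -0.0194, 0.2516]
orientation: [0.244, 3.132, 0.0]
force: [0.4, -0.3, -1.0]
opening: 0.0398
gripper_force: 15.0
```

```bash
python3 - <<'E'
from plant import *
s=read_state();print(s["t"],s["tool_pos"].round(4),s["orientation"].round(4),s["force"].round(2),s["opening"])
E
```

```text
7.95 [ 0.5165 -0.0194  0.2516] [0.2439 3.1321 0.    ] [ 0.37 -0.3  -1.03] 0.03980350692697615
```

Call:
{"method": "arm_command", "body": {"increments": [[0,0,0.002,0,0,0],[0,0,0.004,0,0,0],[0,0,0.004,0,0,0],[0,0,0.004,0,0,0],[0,0,0.004,0,0,0]]}}

```text
t: 8.57
tool_pos: [0.5165, -0.0194, 0.2515]
orientation: [0.244, 3.132, -0.0]
force: [-3.7, 0.0, 6.9]
opening: 0.0399
gripper_force: 15.0
```

Call:
{"method": "arm_command", "body": {"increments": [[0,0,0,0,0,0],[0,0,0,0,0,0],[0,0,0,0,0,0],[0,0,0,0,0,0],[0,0,0,0,0,0]], "fingers": 0.3}}

```text
t: 9.2
tool_pos: [0.5165, -0.0194, 0.2515]
orientation: [0.244, 3.132, -0.0]
force: [-3.2, 0.4, 7.8]
opening: 0.0401
gripper_force: 15.0
```

Call:
{"method": "arm_command", "body": {"increments": [[0,0,-0.03,0,0,0],[0,0,-0.15,0,0,0],[0,0,-0.35,0,0,0],[0,0,-0.5,0,0,0],[0,0,-0.5,0,0,0]]}}

```text
t: 9.82
tool_pos: [0.5175, -0.0196, 0.3539]
orientation: [0.243, 3.126, -0.001]
force: [0.1, -0.3, -1.5]
opening: 0.0398
gripper_force: 15.0
```

```bash
python3 - <<'E'
from plant import *
from h import *
s=read_state();print(s["t"],s["tool_pos"].round(4),s["orientation"].round(4),s["opening"])
c=read_camera("wrist");k=read_camera("scene");pickle.dump((s,c,k),open("c4.pkl","wb"))
R=lambda i,x,y,w,h,W,H:cv2.resize(i[y:y+h,x:x+w,::-1],(W,H),interpolation=cv2.INTER_CUBIC)
cv2.imwrite("pics/w4.png",np.vstack([R(c["image"],214,150,120,80,480,320),R(k["image"],250,230,90,60,480,320)])[:600])
E
```

```text
9.825 [ 0.5175 -0.0196  0.3539] [ 2.4330e-01  3.1262e+00 -5.0000e-04] 0.03981378623102148
```

View pics/w4.png

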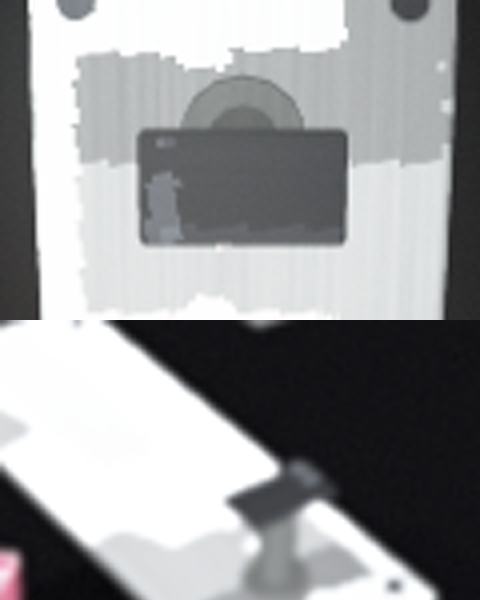

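The block is still held and the pedestal is empty: closure 0.3 equals a 33 mm opening, so the fingers never released. I'll lower it again and open to -0.2 (56 mm).

Call:
{"method": "arm_command", "body": {"increments": [[0,0,0.25,0,0,0],[0,0,0.4,0,0,0],[0,0,0.46,0,0,0],[0,0,0.485,0,0,0],[0,0,0.497,0,0,0]]}}

```text
t: 10.55
tool_pos: [0.5169, -0.0195, 0.252]
orientation: [0.244, 3.131, -0.0]
force: [0.7, 0.5, 0.1]
opening: 0.0402
gripper_force: 15.0
```

Call:
{"method": "arm_command", "body": {"increments": [[0,0,0.001,0,0,0],[0,0,0.002,0,0,0],[0,0,0.002,0,0,0],[0,0,0.002,0,0,0],[0,0,0.002,0,0,0]]}}

```text
t: 11.18
tool_pos: [0.5167, -0.0195, 0.2515]
orientation: [0.244, 3.131, -0.0]
force: [-0.1, 0.6, 4.5]
opening: 0.0399
gripper_force: 15.0
```

Call:
{"method": "arm_command", "body": {"increments": [[0,0,0,0,0,0],[0,0,0,0,0,0],[0,0,0,0,0,0],[0,0,0,0,0,0],[0,0,0,0,0,0]], "fingers": -0.2}}

```text
t: 11.8
tool_pos: [0.5164, -0.0194, 0.2509]
orientation: [-0.244, -3.132, -0.0]
force: [1.1, 0.7, -0.9]
opening: 0.0556
gripper_force: 0.0
```

Call:
{"method": "arm_command", "body": {"increments": [[0,0,-0.02,0,0,0],[0,0,-0.15,0,0,0],[0,0,-0.35,0,0,0],[0,0,-0.5,0,0,0],[0,0,-0.5,0,0,0]]}}

```text
t: 12.42
tool_pos: [0.5175, -0.0196, 0.3544]
orientation: [0.243, 3.126, -0.001]
force: [0.9, 0.8, -0.7]
opening: 0.0559
gripper_force: 0.0
```

```bash
python3 - <<'E'
from plant import *
from h import *
s=read_state();print(s["t"],s["tool_pos"].round(4),s["orientation"].round(4),s["opening"])
c=read_camera("wrist");k=read_camera("scene");pickle.dump((s,c,k),open("c5.pkl","wb"))
R=lambda i,x,y,w,h,W,H:cv2.resize(i[y:y+h,x:x+w,::-1],(W,H),interpolation=cv2.INTER_CUBIC)
cv2.imwrite("pics/w5.png",np.vstack([R(c["image"],214,150,120,80,480,320),R(k["image"],250,230,90,60,480,320)])[:600])
E
```

```text
12.425 [ 0.5175 -0.0196  0.3544] [ 2.434e-01  3.126e+00 -6.000e-04] 0.055859029419225686
```

View pics/w5.png

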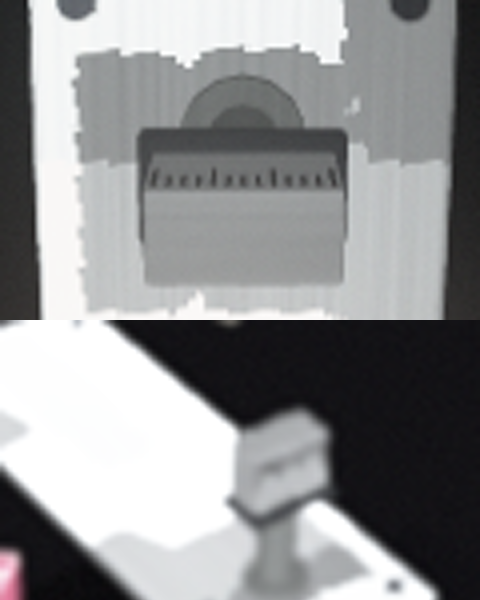

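The block stands upright on the plate with a ruled face each way. I'll check its centring and plan the rack viewing pose.

```bash
python3 - <<'E'
from plant import *
from h import *
s,c,k=pickle.load(open("c5.pkl","rb"));p,R=tool(s);g=cv2.cvtColor(c["image"],cv2.COLOR_RGB2GRAY)
T=lambda u,v,z:(R.inv().apply(wonz(c,u,v,z)-p)[:2]*1000).round(1)
print(g[176:226,285].tolist());print(g[185,244:306].tolist());print(g[205,244:306].tolist())
print("ped near",T(285,182.2,.054)-13,"blk near",T(285,188.3,.06)-10,"blk far",T(285,221,.09)+10)
rad=np.radians
s=dict(s);s["tool_pos"]=np.array([.5165,-.0194,.3506]);s["orientation"]=down(rad(81)).as_rotvec()
plan(s,[([.49,.10,.35],down(rad(84))),([.49,.21,.33],down(rad(87)))])
E
```

```text
[112, 110, 111, 112, 111, 103, 76, 68, 71, 69, 73, 78, 102, 114, 113, 113, 114, 106, 85, 85, 106, 130, 158, 159, 158, 156, 158, 155, 153, 155, 154, 153, 154, 154, 151, 153, 152, 153, 153, 151, 152, 152, 154, 156, 160, 174, 199, 198, 199, 199]
[147, 147, 152, 156, 99, 75, 72, 74, 75, 73, 73, 74, 74, 74, 74, 73, 74, 70, 71, 74, 75, 73, 74, 75, 72, 75, 74, 73, 71, 74, 71, 71, 71, 72, 72, 73, 73, 70, 67, 70, 69, 69, 73, 69, 69, 71, 70, 68, 68, 69, 67, 67, 68, 67, 67, 67, 67, 158, 158, 158, 166, 146]
[190, 192, 196, 196, 164, 93, 143, 156, 155, 156, 156, 157, 155, 155, 156, 156, 157, 157, 156, 154, 156, 156, 156, 156, 155, 156, 156, 155, 154, 156, 156, 155, 156, 155, 154, 155, 155, 154, 154, 155, 154, 155, 154, 153, 154, 152, 154, 152, 153, 153, 152, 153, 153, 152, 152, 148, 125, 194, 194, 195, 195, 194]
ped near [ 3.7 -2.9] blk near [2.6 0. ] blk far [ 3.3 19.2]
[0.224, 0.569, 0.003] [0.0, 0.0, -0.017]
[0.057, 0.547, 0.1] [-0.0, 0.0, -0.016]
```

Call:
{"method": "arm_command", "body": {"increments": [[0.05,0.12,0,0,0,-0.005],[0.12,0.3,0,0,0,-0.01],[0.2,0.5,0,0,0,-0.017],[0.224,0.569,0.003,0,0,-0.017],[0.224,0.569,0.003,0,0,-0.017]]}}

```text
t: 13.15
tool_pos: [0.4894, 0.1003, 0.3491]
orientation: [-0.158, -3.136, 0.001]
force: [0.2, -0.1, 0.5]
opening: 0.0558
gripper_force: 0.0
```

Call:
{"method": "arm_command", "body": {"increments": [[0.02,0.2,0.05,0,0,-0.008],[0.05,0.4,0.1,0,0,-0.016],[0.057,0.547,0.1,0,0,-0.016],[0.057,0.547,0.1,0,0,-0.016],[0.057,0.547,0.1,0,0,-0.016]]}}

```text
t: 13.78
tool_pos: [0.49, 0.2086, 0.33]
orientation: [-0.083, -3.14, 0.001]
force: [-0.8, -0.1, 0.4]
opening: 0.0557
gripper_force: 0.0
```

```bash
python3 - <<'E'
from plant import *
from h import *
s=read_state();c=read_camera("wrist");s=read_state();print(s["t"],s["tool_pos"].round(4),s["dq"].round(3))
c=read_camera("wrist");pickle.dump((s,c),open("c6.pkl","wb"))
x,y,w,h=190,130,180,120
cv2.imwrite("pics/w6.png",cv2.resize(c["image"][y:y+h,x:x+w,::-1],(800,533),interpolation=cv2.INTER_CUBIC))
E
```

```text
13.825 [0.49   0.2085 0.3301] [-0.    -0.008  0.001  0.003 -0.001  0.005]
```

View pics/w6.png

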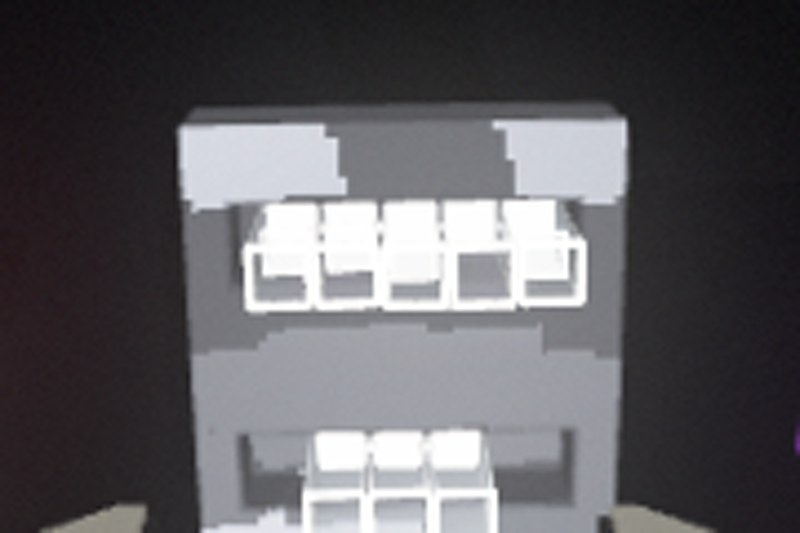

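The wrist view shows the short strip in the middle slot. Its top near edge is at about (258-302, 241) in full-image pixels. The long strip in front is untouched. I'll measure the short strip.

```bash
python3 - <<'E'
from h import *
s,c=pickle.load(open("c6.pkl","rb"));p,R=tool(s);g=cv2.cvtColor(c["image"],cv2.COLOR_RGB2GRAY)
W=lambda l,z:np.array([wonz(c,u,v,z)[:2] for u,v in l])
for u in (262,280,298):print(u,g[222:268,u].tolist())
for v in(246,250,254):print(v,g[v,250:312].tolist())
rn=W(edge(g,range(240,262),150,165,140,0),.025);rn=np.r_[rn,W(edge(g,range(308,325),150,165,140,0),.025)]
m,u=fit(rn);print("rack near",m.round(4),np.degrees(np.arctan2(u[1],u[0]))%180)
for z,n,a,b in((.025,"L",222,240),(.025,"R",318,340)):
    m,u=fit(W(edge(g,range(165,230),a,b,70,1,n=="R"),z));print(n,m.round(4),np.degrees(np.arctan2(u[1],u[0]))%180)
E
```

```text
262 [157, 158, 160, 159, 153, 225, 254, 254, 254, 254, 254, 254, 254, 243, 183, 182, 185, 185, 234, 249, 223, 162, 169, 181, 192, 193, 209, 225, 225, 220, 249, 253, 242, 229, 229, 229, 230, 229, 229, 229, 228, 229, 227, 228, 227, 228]
280 [162, 160, 161, 162, 165, 232, 254, 254, 254, 254, 254, 254, 253, 227, 186, 188, 191, 198, 248, 251, 165, 170, 182, 192, 195, 212, 226, 227, 228, 224, 254, 252, 230, 230, 230, 230, 229, 229, 229, 228, 228, 228, 228, 229, 229, 228]
298 [160, 161, 159, 149, 137, 166, 190, 186, 187, 187, 190, 188, 191, 194, 197, 201, 203, 203, 249, 249, 174, 182, 191, 196, 197, 199, 201, 201, 203, 213, 254, 238, 155, 157, 157, 157, 154, 223, 229, 229, 228, 227, 228, 227, 227, 228]
246 [222, 227, 227, 227, 172, 152, 153, 155, 254, 252, 206, 190, 192, 191, 194, 193, 194, 195, 194, 196, 196, 252, 253, 255, 209, 193, 192, 193, 194, 194, 195, 196, 196, 197, 197, 196, 255, 251, 254, 192, 193, 193, 194, 194, 194, 195, 195, 197, 197, 215, 248, 255, 157, 156, 157, 157, 157, 154, 155, 155, 155, 156]
250 [229, 228, 229, 230, 229, 229, 229, 229, 250, 255, 232, 222, 225, 226, 226, 226, 228, 228, 228, 229, 229, 243, 255, 255, 237, 227, 226, 228, 227, 228, 228, 228, 228, 230, 229, 215, 255, 252, 255, 216, 215, 216, 218, 219, 219, 217, 201, 203, 203, 211, 249, 255, 156, 155, 156, 156, 155, 154, 153, 155, 154, 155]
254 [230, 229, 229, 229, 229, 228, 230, 229, 229, 244, 247, 247, 242, 242, 242, 242, 242, 242, 237, 237, 236, 236, 229, 229, 235, 236, 236, 237, 236, 236, 230, 230, 230, 229, 230, 230, 230, 230, 235, 236, 236, 236, 235, 234, 235, 233, 214, 209, 155, 155, 157, 157, 156, 155, 154, 155, 156, 155, 153, 155, 155, 152]
rack near [0.452  0.2226] 87.94376370145312
L [0.4911 0.1694] 177.63812333556194
R [0.4898 0.2603] 178.23667549694528
```

```bash
python3 - <<'E'
from plant import *
from h import *
s,c=pickle.load(open("c6.pkl","rb"));p,R=tool(s)
W=lambda u,v:wonz(c,u,v,.05)[:2]
near,far=W(279.7,239.7),W(279.7,253.5);L,Rr=W(257.6,247),W(301.5,247)
cen=(near+far)/2;print(near,far,np.hypot(*(near-far)),L,Rr,np.hypot(*(Rr-L)),"yhead",np.degrees(np.arctan2(*R.as_matrix()[[1,0],1])))
t=np.radians(87.9);y=np.array([np.cos(t),np.sin(t)]);n=np.array([y[1],-y[0]])
cen=n*((near+far)@n/2)+y*((L+Rr)@y/2);print(cen)
s=read_state()
plan(s,[([*cen,.28],down(t)),([*cen,.214],down(t))])
E
```

```text
[0.5200613  0.21198769] [0.53341177 0.21135892] 0.013365267230721923 [0.52607049 0.19226512] [0.52815711 0.23081968] 0.03861098557860845 yhead 86.95643386865217
[0.52673224 0.21155639]
[-0.183, 0.025, 0.251] [-0.0, -0.0, -0.005]
[0.0, 0.0, 0.33] [-0.0, -0.0, -0.0]
```

Call:
{"method": "arm_command", "body": {"increments": [[-0.09,0.012,0.1,0,0,-0.005],[-0.18,0.025,0.2,0,0,-0.005],[-0.18,0.025,0.4,0,0,-0.005],[-0.18,0.025,0.55,0,0,-0.005],[-0.18,0.025,0.58,0,0,-0.005]]}}

```text
t: 14.5
tool_pos: [0.5249, 0.2116, 0.2119]
orientation: [-0.059, -3.137, 0.002]
force: [-0.3, -0.1, 0.8]
opening: 0.056
gripper_force: 0.0
```

Call:
{"method": "arm_command", "body": {"increments": [[0,0,0,0,0,0],[0,0,0,0,0,0],[0,0,0,0,0,0],[0,0,0,0,0,0],[0,0,0,0,0,0]], "fingers": 1, "force": 10}}

```text
t: 15.12
tool_pos: [0.5267, 0.2132, 0.2162]
orientation: [0.056, 3.138, 0.001]
force: [-0.4, -1.8, 6.9]
opening: 0.0381
gripper_force: 10.0
```

Call:
{"method": "arm_command", "body": {"increments": [[0,0,0,0,0,0],[0,0,0,0,0,0],[0,0,-0.05,0,0,0],[0,0,-0.12,0,0,0],[0,0,-0.2,0,0,0]]}}

```text
t: 15.75
tool_pos: [0.5258, 0.2131, 0.2556]
orientation: [0.056, 3.141, 0.0]
force: [0.3, 0.5, 0.3]
opening: 0.0379
gripper_force: 10.0
```

Call:
{"method": "arm_command", "body": {"increments": [[0,0,-0.15,0,0,0],[0,0,-0.3,0,0,0],[0,0,-0.4,0,0,0],[0,0,-0.43,0,0,0],[0,0,-0.43,0,0,0]]}}

```text
t: 16.38
tool_pos: [0.5258, 0.213, 0.3402]
orientation: [-0.057, -3.141, 0.0]
force: [-0.8, 1.0, -0.4]
opening: 0.0376
gripper_force: 10.0
```

```bash
python3 - <<'E'
from plant import *
from h import *
c=read_camera("wrist");c=read_camera("wrist");s=read_state();k=read_camera("scene");print(s["t"],s["tool_pos"].round(4),s["orientation"].round(4),s["dq"].round(3),s["opening"])
pickle.dump((s,c,k),open("c7.pkl","wb"))
R=lambda i,x,y,w,h,W,H:cv2.resize(i[y:y+h,x:x+w,::-1],(W,H),interpolation=cv2.INTER_CUBIC)
cv2.imwrite("pics/w7.png",np.hstack([R(c["image"],210,140,130,180,400,554),R(k["image"],160,160,160,220,400,554)]))
E
```

```text
16.475 [0.5254 0.2129 0.339 ] [-5.6600e-02 -3.1391e+00  1.0000e-03] [-0.     0.005  0.003 -0.001  0.001  0.002] 0.03784488637239355
```

View pics/w7.png

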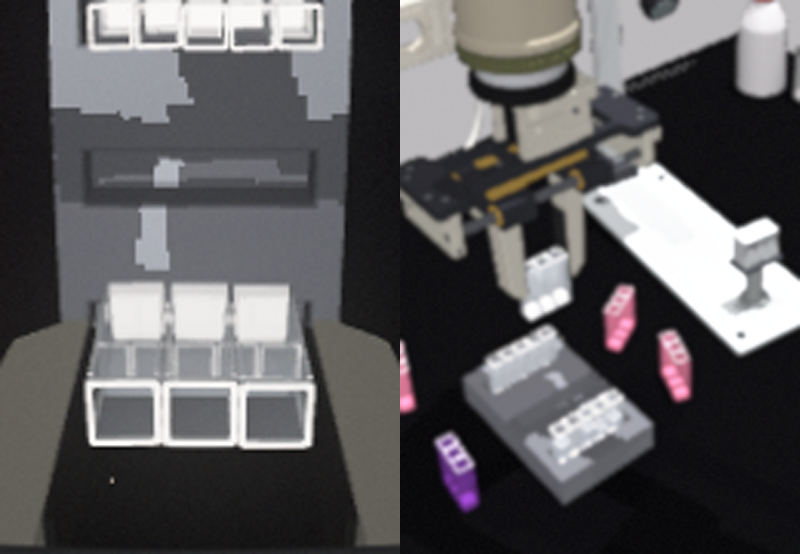

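The strip is held between the fingers, and both long strips still stand in the rack. Its top rim in full-image pixels spans columns 239-312 and rows 265-284, with its bottom near edge at row ~232. I'll work out the strip's pose in the tool frame and plan the presentation move.

```bash
python3 - <<'E'
from h import *
s,c,k=pickle.load(open("c7.pkl","rb"));p,R=tool(s);g=cv2.cvtColor(c["image"],cv2.COLOR_RGB2GRAY)
print("col247",g[226:292,247].tolist());print("col303",g[226:292,303].tolist());print("row275",g[275,232:244].tolist(),g[275,306:318].tolist())
print("bottom row238",g[238,238:312].tolist())
T=lambda u,v,z:(R.inv().apply(wonz(c,u,v,z)-p)*1000).round(1)
for d in(-2,0,2,4,6,8):
    z=p[2]-.167+d/1000
    print(d,"near",T(275,264.6,z)[0],"far",T(275,284.3,z)[0],"LR",T(238.4,275,z)[1],T(312.2,275,z)[1],"bottom near",T(275,232.3,z-.045)[0],"bottom far",T(275,250.3,z-.045)[0])
E
```

```text
col247 [107, 108, 108, 107, 108, 131, 184, 213, 214, 219, 230, 235, 236, 236, 236, 236, 233, 233, 233, 233, 230, 228, 223, 210, 167, 162, 164, 142, 136, 141, 141, 142, 144, 143, 145, 146, 149, 193, 242, 234, 156, 153, 133, 94, 95, 95, 96, 97, 97, 98, 98, 99, 99, 100, 101, 113, 157, 243, 242, 30, 29, 31, 31, 30, 30, 28]
col303 [106, 107, 107, 108, 106, 111, 148, 189, 202, 204, 212, 215, 203, 195, 194, 190, 180, 171, 171, 168, 166, 162, 155, 141, 136, 147, 155, 142, 136, 138, 140, 140, 140, 140, 142, 143, 153, 168, 198, 242, 228, 148, 127, 97, 96, 98, 97, 98, 100, 99, 99, 101, 100, 101, 103, 103, 127, 171, 245, 191, 31, 31, 29, 31, 30, 29]
row275 [34, 33, 34, 32, 33, 61, 178, 243, 205, 126, 105, 94] [101, 137, 144, 210, 243, 186, 60, 34, 31, 32, 32, 32]
bottom row238 [89, 74, 65, 88, 102, 127, 147, 175, 226, 236, 237, 236, 236, 237, 236, 236, 235, 234, 236, 237, 237, 236, 236, 229, 213, 176, 173, 165, 209, 231, 236, 237, 237, 236, 236, 236, 236, 236, 236, 236, 236, 236, 235, 236, 234, 207, 150, 146, 208, 223, 236, 236, 236, 234, 235, 235, 236, 236, 235, 236, 236, 236, 235, 236, 234, 203, 125, 125, 103, 101, 95, 70, 72, 90]
-2 near 3.8 far -8.1 LR -18.2 20.7 bottom near 3.5 bottom far -9.3
0 near 4.9 far -6.9 LR -17.9 20.5 bottom near 4.4 bottom far -8.3
2 near 5.9 far -5.7 LR -17.6 20.2 bottom near 5.2 bottom far -7.4
4 near 7.0 far -4.5 LR -17.4 19.9 bottom near 6.0 bottom far -6.4
6 near 8.1 far -3.3 LR -17.1 19.7 bottom near 6.8 bottom far -5.5
8 near 9.1 far -2.0 LR -16.9 19.4 bottom near 7.6 bottom far -4.5
```

```bash
python3 - <<'E'
from plant import *
from h import *
r=np.radians;s=read_state();s=dict(s)
R=down(r(81.05),r(-30));F=np.array([.515,-.0192,.170]);tcp=F-R.apply([0,0,.1875])
print(R.as_matrix().round(3).tolist(),tcp)
plan(s,[([.475,.13,.36],down(r(85.5),r(-10))),([.44,.05,.35],down(r(83),r(-22))),(tcp,R)])
E
```

```text
[[-0.855, 0.156, 0.494], [0.135, 0.988, -0.078], [-0.5, 0.0, -0.866]] [ 0.42239146 -0.00461508  0.33237976]
[0.237, -0.423, -0.105] [0.001, -0.056, 0.014]
[0.149, -0.413, 0.025] [0.004, -0.067, 0.013]
[0.083, -0.282, 0.061] [0.004, -0.044, 0.01]
```

Call:
{"method": "arm_command", "body": {"increments": [[0.04,-0.08,-0.05,0,-0.01,0.003],[0.1,-0.18,-0.1,0,-0.025,0.006],[0.17,-0.3,-0.105,0,-0.04,0.01],[0.237,-0.423,-0.105,0.001,-0.056,0.014],[0.237,-0.423,-0.105,0.001,-0.056,0.014]]}}

```text
t: 17.15
tool_pos: [0.4744, 0.1292, 0.3602]
orientation: [0.121, 2.965, -0.01]
force: [-0.2, 0.9, -0.7]
opening: 0.0381
gripper_force: 10.0
```

Call:
{"method": "arm_command", "body": {"increments": [[0.03,-0.08,0.005,0.001,-0.013,0.003],[0.07,-0.19,0.01,0.002,-0.03,0.006],[0.11,-0.31,0.02,0.003,-0.05,0.01],[0.149,-0.413,0.025,0.004,-0.067,0.013],[0.149,-0.413,0.025,0.004,-0.067,0.013]]}}

```text
t: 17.77
tool_pos: [0.4401, 0.0498, 0.3504]
orientation: [0.171, 2.752, -0.033]
force: [-0.1, 0.2, -0.7]
opening: 0.0376
gripper_force: 10.0
```

Call:
{"method": "arm_command", "body": {"increments": [[0.02,-0.06,0.012,0.001,-0.01,0.002],[0.04,-0.14,0.03,0.002,-0.02,0.005],[0.065,-0.22,0.05,0.003,-0.035,0.008],[0.08,-0.27,0.059,0.004,-0.042,0.01],[0.083,-0.282,0.061,0.004,-0.044,0.01]]}}

```text
t: 18.4
tool_pos: [0.4227, -0.0048, 0.3334]
orientation: [0.206, 2.61, -0.052]
force: [-1.1, 0.4, -0.1]
opening: 0.0375
gripper_force: 10.0
```

Call:
{"method": "arm_command", "body": {"increments": [[0,0,0,0,0,0],[0,0,0,0,0,0],[0,0,0,0,0,0],[0,0,0,0,0,0],[0,0,0,0,0,0]]}}

```text
t: 19.02
tool_pos: [0.4229, -0.0044, 0.3336]
orientation: [0.205, 2.61, -0.052]
force: [0.5, -0.4, -0.1]
opening: 0.0384
gripper_force: 10.0
```

```bash
python3 - <<'E'
from plant import *
from h import *
c=read_camera("wrist");k=read_camera("scene");t=read_camera("top");s=read_state();p,R=tool(s);print(s["t"],p.round(4),R.as_matrix().round(3).tolist(),s["q"].round(3),s["dq"].round(3),s["opening"])
r=np.radians;R0=down(r(81.05),r(-30));F=np.array([.515,-.0192,.170]);tcp=F-R0.apply([0,0,.1875]);print(incr(s,tcp,R0))
print("focus proj scene",proj(k,F),"top",proj(t,F))
pickle.dump((s,c,k,t),open("c8.pkl","wb"))
Z=lambda i,x,y,w,h,W,H:cv2.resize(i[y:y+h,x:x+w,::-1],(W,H),interpolation=cv2.INTER_CUBIC)
cv2.imwrite("pics/w8.png",np.hstack([Z(c["image"],200,130,150,220,400,587),Z(k["image"],220,110,120,176,400,587)]))
E
```

```text
19.175 [ 0.4228 -0.0045  0.3336] [[-0.855, 0.156, 0.495], [0.136, 0.988, -0.076], [-0.501, 0.003, -0.865]] [-0.126 -0.641  2.308 -0.016  0.95  -1.534] [-0.001 -0.001  0.001  0.001 -0.001 -0.001] 0.037870738659269584
(array([ 0.0049, -0.0009,  0.0043]), array([ 0.0007,  0.0003, -0.0005]))
focus proj scene (np.float64(303.007915896211), np.float64(222.86319683120672)) top (np.float64(272.0986119388769), np.float64(224.90827558258962))
```

View pics/w8.png

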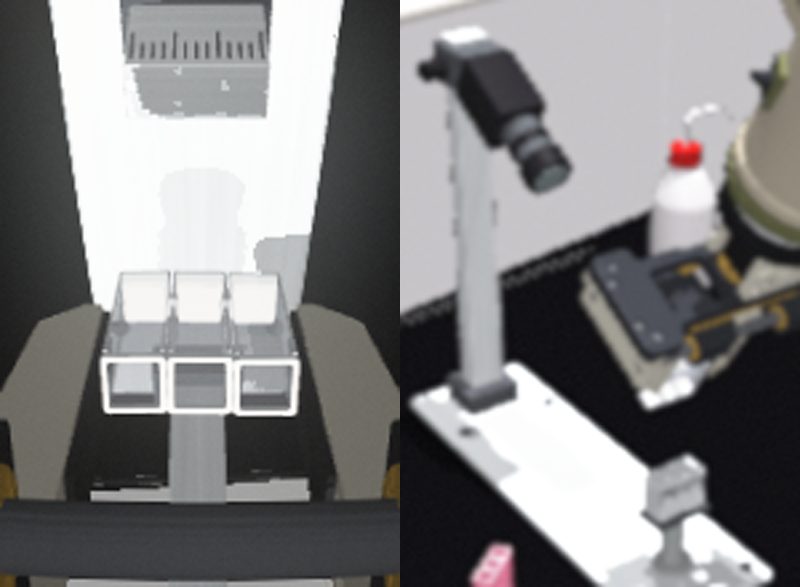

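The wrist view shows the strip steady between the fingers and the block centred on the pedestal. The scene view shows the strip hanging in front of the lens, its lower end at about full-image (293-310, 225-232). I'll check that against the prediction.

```bash
python3 - <<'E'
from h import *
s,c,k,t=pickle.load(open("c8.pkl","rb"));p,R=tool(s)
for x in(-6.5,6.5):
    for y in(-19,19):
        q=p+R.apply([x/1e3,y/1e3,.210]);print((x,y),np.round(proj(k,q),1),"crop",((np.array(proj(k,q))-[220,110])*3.333+[400,0]).round())
a=np.radians(-8.95);sx=np.array([np.cos(a),np.sin(a),0]);sy=np.array([-sx[1],sx[0],0]);P=np.array([.515,-.0192,0])
for x in(-10,10):
    for y in(-20,20):
        q=P+sx*x/1e3+sy*y/1e3+[0,0,.09];print("blk top",(x,y),((np.array(proj(k,q))-[220,110])*3.333+[400,0]).round())
L=P+[0,0,.17]+.18*(sx*.866+[0,0,.5]);print("lens",((np.array(proj(k,L))-[220,110])*3.333+[400,0]).round())
F=P+[0,0,.17]
T=lambda u,v,z:(R.inv().apply(wonz(c,u,v,z)-p)*1000).round(1)
# strip top at tool z=165: intersect with that plane
def tp(u,v,zt):
    o,d=wray(c,u,v);o=R.inv().apply(o-p);d=R.inv().apply(d);return ((o+d*(zt-o[2])/d[2])*1000).round(1)
g=lambda u,v:(200+u*150/400,130+v*150/400)
print("strip top near/far",tp(*g(200,358),.165),tp(*g(200,413),.165),"LR",tp(*g(101,390),.165),tp(*g(299,390),.165),"bottom near/far",tp(*g(200,271),.21),tp(*g(200,323),.21))
E
```

```text
(-6.5, -19) [304.5 222.7] crop [682. 376.]
(-6.5, 19) [291.4 227.6] crop [638. 392.]
(6.5, -19) [307.4 227.2] crop [691. 391.]
(6.5, 19) [294.2 232.2] crop [647. 407.]
blk top (-10, -20) [704. 469.]
blk top (-10, 20) [659. 489.]
blk top (10, -20) [687. 456.]
blk top (10, 20) [642. 475.]
lens [550. 179.]
strip top near/far [  7.    1.2 165. ] [ -5.1   1.2 165. ] LR [-1.00e-01 -1.77e+01  1.65e+02] [-1.00e-01  2.02e+01  1.65e+02] bottom near/far [  6.5   1.3 210. ] [ -7.1   1.3 210. ]
```

Predictions match the picture to within a pixel or two. I'll make one small trim, let it settle, and hand in.

Call:
{"method": "arm_command", "body": {"increments": [[0.002,0,0.002,0,0,0],[0.005,-0.001,0.004,0.001,0,0],[0.005,-0.001,0.004,0.001,0,0],[0.005,-0.001,0.004,0.001,0,0],[0.005,-0.001,0.004,0.001,0,0]]}}

```text
t: 19.8
tool_pos: [0.4224, -0.0046, 0.3324]
orientation: [0.207, 2.61, -0.056]
force: [-0.6, -0.1, -0.4]
opening: 0.0381
gripper_force: 10.0
```

Call:
{"method": "arm_command", "body": {"increments": [[0,0,0,0,0,0],[0,0,0,0,0,0],[0,0,0,0,0,0],[0,0,0,0,0,0],[0,0,0,0,0,0]]}}

```text
t: 20.42
tool_pos: [0.4223, -0.0046, 0.3324]
orientation: [0.207, 2.61, -0.056]
force: [0.0, 0.4, -0.2]
opening: 0.0377
gripper_force: 10.0
```

```bash
python3 - <<'E'
from plant import *
from h import *
s=read_state();r=np.radians;R0=down(r(81.05),r(-30));tcp=np.array([.515,-.0192,.170])-R0.apply([0,0,.1875]);print(incr(s,tcp,R0),s["opening"],abs(s["dq"]).max())
print(close_job())
E
```

```text
(array([-0.0002,  0.0001,  0.0001]), array([-0.0003,  0.0003, -0.0005])) 0.03768272128587166 0.0026251401359302655
the job is handed in; nothing more can be done
None
```

I handed the job in at about 20 s: the scale block stands released on the pedestal, about 1 mm off centre by my measurement, the short strip is held still at the focus leaned 30° back to the lens, and both long strips are in the rack; the result was not reported back.

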